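Swing a bearing plate onto its stop and clamp it

TASK

Get the bearing plate ready for drilling: push it near the corner of its free end so that it pivots round on the jig's fixed dowel until its far edge bears firmly on the stop screw. Feel for the stop, press the plate on it with some 5 to 10 N and never with 15 N, since that spoils the setting. Then push the toggle clamp's red handle all the way down so that its foot holds the plate flat and still against the stop; leave the spanner, the thread-lock bottle and the grease tub where they are.

Things in the scene. Friction and masses are not known exactly. Their poses are not given: they have to be found in the camera images.
- jig: Fixed drilling jig: black steel base 220 (x) x 290 (y) x 17 mm on the table, with yaw. Origin on the table under the base; at yaw 0 x points away from the robot, y left, z up. A bright rest strip, top at z 20 mm, 44 mm wide, runs along x at y = -40 mm under the plate's free end.
- dowel (a point): Foot of the jig's fixed pivot dowel, on its axis, 20 mm above the table, at (15, 85) mm in the jig's frame. The dowel is 12 mm in diameter and its top is 44 mm above the table; the plate turns on it.
- stop: Rigid stop on the jig, same origin and axes as the jig: blue block 26 x 34 mm, 50 mm high, at (94, -50) mm, with a domed set screw (dome radius 6 mm) that points to the jig's -x at z 26 mm, y -50 mm. How far the screw projects is set anew for each batch and is not measured: its tip may be anywhere from x = 53 to 67 mm in the jig's frame. 15 N from the plate spoils its setting.
- plate: Loose aluminium plate 180 x 90 x 12 mm, 0.6 to 0.95 kg, flat, underside 20 mm above the table. Origin: centre of its pivot hole (0.5 mm play). x runs to the free end (x = 155 mm); long edges y = +-45 mm. Home: +y edge on the stop screw, x along the jig's -y within 0.06 rad. Starts 0.2 to 0.5 rad clockwise (from above) of the jig's -y. Slides at 1 to 8 N pushed near that end; stays put.
- push_edge (a point): Point on the plate's -y edge near the corner of its free end, (125, -45) mm in the plate's frame, half-way up the 12 mm edge: a good place to push, toward the plate's +y. The edge is clear for 20 mm and more to either side of it. Axes are the plate's.
- clamp: Toggle clamp fixed to the jig beyond the plate's free end; origin at (30, -112, 17) mm in the jig's frame, axes the jig's. At the start its arm with the black foot stands up, leaning to the plate, top 125 mm above the table, foot 90 mm above it. Closing swings the arm down toward the jig's +y; the sprung foot lands on the plate near its free end and holds it with about 7 N.
- handle_axle (a point): Middle of the axle of the clamp's handle, 31 mm above the table, at (30, -132) mm in the jig's frame; the axle lies along the jig's x. Axes are the jig's.
- handle_grip (a point): Point on the axis of the clamp's red handle (16 mm round bar), 80 mm from the handle's axle; the handle's end is 103 mm from it. At the start the handle rises 1.02 rad above level, pointing to the jig's -y; fully closed it still rises 0.08 to 0.12 rad, so this point swings down and to -y about the axle.
- clamp_lever (a joint): Angle of the clamp's handle: 0 open (as at the start), 0.90 with the linkage in line, 0.94 rad against its own stop, just over centre. Press the handle from above near the grip; it takes a few newtons, most just before closing, and stays where it is left.
- spanner: Loose spanner, 140 mm long, lying to the left of the jig; leave alone. Origin under its centre.
- threadlock: Loose red bottle with a white tip, 33 mm in diameter, 104 mm high, standing to the right of the jig; leave alone. Origin under its centre.
- grease_tub: Loose white tub with a green lid, 70 mm in diameter, 56 mm high, standing to the right of the jig; leave alone. Origin under its centre.

How it is judged:
By the outcome, as a careful person would: the job done as asked, in the order asked, and still so for the second after the job is handed in, with the robot touching nothing.
It also fails if it takes over 64 s, if anything falls off the work surface, if the arm or the gripper's body presses on something with over 40 N, if the wrist force passes 120 N, or if a joint passes its speed limit or range.

ROBOT

A 7-joint arm with a two-finger parallel gripper is mounted at the origin on a cart in front of the work surface, level with it; the furniture and walls round the work are solid. World frame = base frame: x ahead of the robot, y to its left, z up, the work surface at z = 0. Lengths are in m, angles in rad, forces in N, time in s.
With the tool pointing down it reaches from about 0.4 to 0.75 m from the base axis. Payload 19.5 kg.
Tool frame: the origin (TCP) lies midway between the tips of the shut fingers; the grasp point (between the pads) lies 19 mm behind it; z points along the fingers, y is the line along which they close (so a half turn about z gives the same grasp; the last joint's range is limited). The gripper opens to 85 mm and grips with 20 to 120 N. Pads are 22 mm wide; open, the fingers measure 114 mm over their backs; the gripper's body (76 mm by 85 mm) begins 54 mm behind the grasp point. The pads swing forward as they close: fully open they stand 13 mm farther back than shut.
Start: joints at [1.218, 0.707, -0.028, 1.485, 0.022, 0.951, -0.075], TCP at [0.176, -0.547, 0.231] pointing down, gripper open.
Joint ranges: [-2.71, 2.71], [-0.32, 2.16], [-1.57, 1.52], [0, 2.45], [-1.46, 4.6], [0, 2.02], [-2.83, 2.83]. Speed limits (rad/s): [1.89, 1.89, 2.57, 2.57, 3.01, 3.01, 3.01].

INTERFACE

Orientations are given as [roll, pitch, yaw] about the fixed x, y, z axes, in that order (R = Rz(yaw) Ry(pitch) Rx(roll)).
In Python, from plant import env gives the robot as it stands. The module is installed in compiled form; this text tells all that it offers.
- The arm moves only by the tool play_rows, never from a script. Its arguments are lists of equal length, an entry for each row: "fingers": the opening, from 0 (shut) to 1 (fully open); "offset": the shift along the tool's x, y, z in units of 40 mm (1.0 is 40 mm), a list of three; "spin": the turn about the tool's z in units of 8 degrees (1.0 is 8 degrees). In form: {"fingers": [fingers, ...], "offset": [[dx, dy, dz], ...], "spin": [spin, ...]}. A call has exactly 10 rows; each row is the pose to reach, as a shift and turn from the pose commanded when the call began, along the tool's axes at that moment; what a row does not reach only later rows make up. A row lasts 1/10 s, in which the tool goes at most 50 mm and 8.59 degrees, less where a joint would pass 70% of its speed; a pose out of reach is approached as far as the arm can. A call with a gripper value outside its range is refused whole. The fingers move at their own pace and stop on an object; the grip force is fixed at half the most. Time passes only in rows, so rows that repeat a pose let the fingers close, or fill a call up. It gives the time, the measured TCP pose, the force, the opening and the grip force at its end, in the units of the state.
- env.read_state(): the state, without advancing time (a new reading comes with each control period).
- env.snapshot(name): name is "side" or "top" or "wrist"; returns the picture (400x640x3 uint8, red, green, blue); there is no depth.
- env.camera_info(name): a dict with "vertical_fov" (degrees; the focal length in pixels is half the picture's height over the tangent of half this angle, whatever the lens; pixels are square), "cx", "cy" (the principal point, pixels), "k1" (the pictures are not rectified: a ray, as slopes to the right and down, at radius r is drawn at 1 + k1 r^2 times it, then the intrinsics apply), "extrinsics" (4x4, takes a point from camera to world coordinates). Camera axes: x right, y up, looking along -z (the intrinsics and any distortion apply to the point x, -y, -z); pixel columns grow to the right and rows downward; lengths in m; the calibration is good to about 2 mm. A picture is of the moment at which its call begins: read the wrist's pose just before it. camera_info takes no time and is no camera call; for the wrist camera it gives the pose at the moment of the call.
- env.job_done(): hands the job in; it is judged then, once.
The state is a dict: "t": time; "q": joint angles; "qvel": joint speeds; "joint_efforts": joint torques, N m; "ee_pos": TCP position; "eef_rot": TCP orientation; "contact_force": force on the tool from outside, world axes, zero at the start; "ft_torque": the same for the moment, N m; "grip_width": finger opening in m; "grasp_force": force on a finger pad.
Only numpy, scipy, OpenCV 4.12 (cv2) and the standard library are available. Lean on these libraries where they do the work, as an engineer would, in place of code of your own. Each camera call takes 0.05 s, during which the arm holds its last target. There are 200 camera calls.

## Working session

There is one attempt and no reset: what is moved stays moved. The work goes in short steps, Python scripts to look and compute and a tool call to move; the robot and the scene stay as the last step left them, time stands still between calls to the robot, and variables do not carry over. Pictures are saved under pics/ and viewed, at most 13 in all, crops included, and the job is handed in when it is done.

Besides the shell and the picture viewer there is one more tool, called after "Emit:" by a JSON object that holds its "method" and its "body", one argument or row to a line. play_rows: Moves the arm, as the interface text tells. Its arguments: {"type":"object","properties":{"fingers":{"type":"array"},"offset":{"type":"array"},"spin":{"type":"array"}},"required":["fingers","offset","spin"]}

```bash
mkdir -p pics; cat > h.py <<'E'
import numpy as np, cv2
from plant import env
def save(n,f):
    im=env.snapshot(n); cv2.imwrite('pics/'+f,im[:,:,::-1]); return im
def K(n):
    c=env.camera_info(n); f=200/np.tan(np.radians(c['vertical_fov'])/2); return c,f
def ray(n,u,v):
    c,f=K(n); d=np.array([(u-c['cx'])/f,(v-c['cy'])/f]); s=d.copy()
    for _ in range(30): s=d/(1+c['k1']*(s@s))
    E=np.array(c['extrinsics']); return E[:3,3],E[:3,:3]@np.array([s[0],-s[1],-1])
def atz(n,u,v,z):
    o,d=ray(n,u,v); return o+d*(z-o[2])/d[2]
def proj(n,P):
    c,f=K(n); E=np.array(c['extrinsics']); p=E[:3,:3].T@(np.array(P)-E[:3,3])
    s=np.array([p[0],-p[1]])/-p[2]; s=s*(1+c['k1']*(s@s)); return s*f+[c['cx'],c['cy']]
E
python3 - <<'E'
from h import *
s=env.read_state(); print({k:np.round(v,3) for k,v in s.items()})
for n in('top','side'):
    save(n,n+'0.png'); c=env.camera_info(n); print(n,np.round(np.array(c['extrinsics']),3).tolist(),c['vertical_fov'],c['k1'])
E
```

```text
{'t': np.float64(0.0), 'q': array([ 1.218,  0.707, -0.028,  1.485,  0.022,  0.951, -0.076]), 'qvel': array([-0.001,  0.001,  0.001,  0.   ,  0.001, -0.001, -0.001]), 'joint_efforts': array([-0.0000e+00, -8.8321e+01,  1.2340e+00, -2.3616e+01,  1.7000e-02,
        7.0000e-03,  0.0000e+00]), 'ee_pos': array([ 0.176, -0.547,  0.231]), 'eef_rot': array([-3.14 ,  0.   ,  0.311]), 'contact_force': array([0.292, 0.319, 0.354]), 'ft_torque': array([-0.005,  0.013, -0.012]), 'grasp_force': np.float64(0.0), 'grip_width': np.float64(0.085)}
top [[-0.022, 0.99, -0.139, 0.439], [-1.0, -0.019, 0.021, -0.09], [0.018, 0.139, 0.99, 0.946], [0.0, 0.0, 0.0, 1.0]] 54.79260219563942 -0.015526556548811547
side [[-0.998, -0.053, 0.032, 0.596], [0.057, -0.585, 0.809, 0.641], [-0.024, 0.81, 0.587, 0.611], [0.0, 0.0, 0.0, 1.0]] 45.539665607475584 -0.026487787533563085
```

View pics/top0.png

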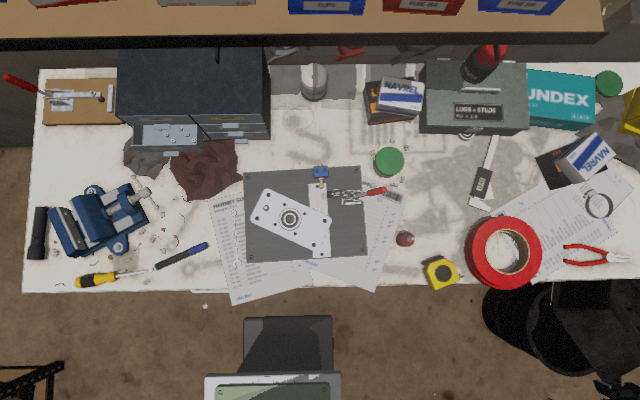

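View pics/side0.png

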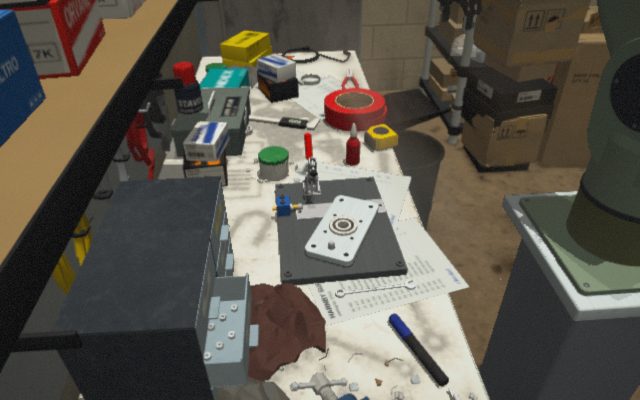

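The top view shows the jig at about (305,213), the plate's free end at lower right (about (325,240)), the blue stop at (320,172), the red handle at (376,191), the tub at (389,161) and the bottle at (404,239). I'll enlarge the jig for the corners.

```bash
python3 - <<'E'
import cv2
a=cv2.imread('pics/top0.png')[148:278,230:420]; cv2.imwrite('pics/c1.png',cv2.resize(a,None,fx=4.2,fy=4.2,interpolation=cv2.INTER_CUBIC))
E
```

```text
(no output)
```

View pics/c1.png

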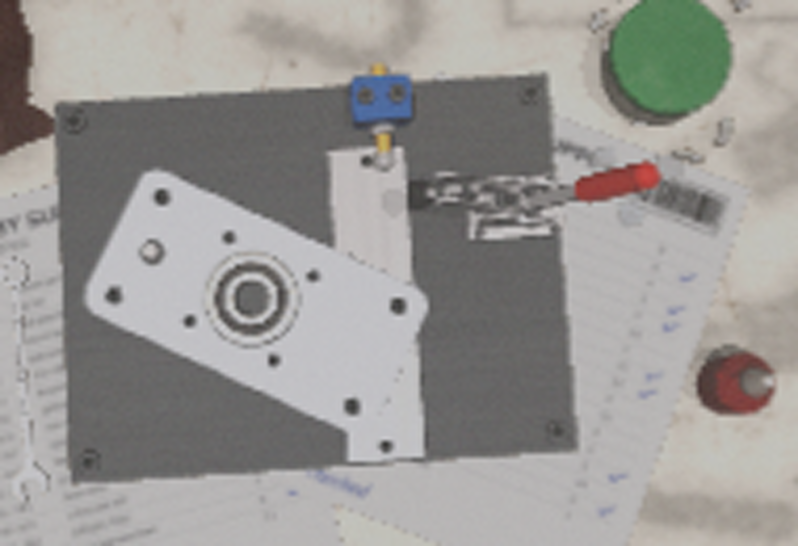

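The crop shows base corners at crop pixels (56,102), (547,73), (578,450) and (73,482), dowel at (151,251), the plate's +y edge from (175,170) to (400,283), its -y edge from (100,312) to (340,428), and the handle end near (655,175).

```bash
cat > geo.py <<'E'
from h import *
from scipy.optimize import least_squares
cr=lambda x,y:((x+.5)/4.2-.5+230,(y+.5)/4.2-.5+148)
J=np.array([[110,145],[110,-145],[-110,-145],[-110,145]])/1e3
W=np.array([atz('top',*cr(*p),.017)[:2] for p in [(56,102),(547,73),(578,450),(73,482)]])
R=lambda a:np.array([[np.cos(a),-np.sin(a)],[np.sin(a),np.cos(a)]])
r=least_squares(lambda x:(J@R(x[2]).T+x[:2]-W).ravel(),[.45,-.05,0])
jx,jy,jyaw=r.x
jw=lambda x,y,z=0:np.r_[R(jyaw)@[x/1e3,y/1e3]+[jx,jy],z/1e3]
E
python3 - <<'E'
from geo import *
print(r.x,np.round(r.fun*1e3,1))
print('dowel img',atz('top',*cr(151,251),.044),jw(15,85,44))
A=[atz('top',*cr(*p),.032)[:2] for p in [(175,170),(400,283),(100,312),(340,428)]]
for i in(0,2): d=A[i+1]-A[i]; print('plate yaw',np.arctan2(d[1],d[0]))
th=np.mean([np.arctan2(*(A[i+1]-A[i])[::-1]) for i in(0,2)])
dw=jw(15,85)[:2]
for a in A: print('plate frame',np.round(R(th).T@(a-dw)*1e3,1))
print('rel to jig -y',th-(jyaw-np.pi/2))
print('push',R(th)@[.125,-.045]+dw,'home',R(jyaw-np.pi/2)@[.125,-.045]+dw)
ax=jw(30,-132,31); 
for t in (1.02,.1): 
  g=jw(30,-132-80*np.cos(t),31+80*np.sin(t)); e=jw(30,-132-103*np.cos(t),31+103*np.sin(t)); print('grip',g,'end',e, (proj('top',e)-[230,148])*4.2)
for n,p,z in(('tub',(670,57),.056),('bottle tip',(762,380),.104)): print(n,atz('top',*cr(*p),z))
print('stop',jw(60,-50,26),jw(94,-50,50)); print('foot', jw(30,-85,90))
E
```

```text
[ 0.52720297 -0.08191135  0.04258626] [ 0.4  1.1  0.7 -1.6 -0.1 -1.6 -1.   2.1]
dowel img [0.53919765 0.00875457 0.044     ] [0.53857063 0.00365019 0.044     ]
plate yaw -2.0584002254376834
plate yaw -2.038734983814845
plate frame [-15.5  46.1]
plate frame [127.8  44.7]
plate frame [-16.6 -44.6]
plate frame [133.2 -43.1]
rel to jig -y -0.5203575347580309
push [ 0.4411345 -0.0866615] home [ 0.4989331  -0.12315228]
grip [ 0.56457797 -0.25434578  0.09916864] end [ 0.56509045 -0.26637229  0.11876713] [665.12237971 173.55500215]
grip [ 0.56618431 -0.29204263  0.03898667] end [ 0.56715861 -0.31490698  0.04128284] [722.05919463 189.4830252 ]
tub [ 0.64200681 -0.28491945  0.056     ]
bottle tip [ 0.45878706 -0.31407031  0.104     ]
stop [ 0.58927724 -0.12931161  0.026     ] [ 0.62324641 -0.12786412  0.05      ]
foot [ 0.56079451 -0.16555708  0.09      ]
```

Emit:
{"method": "play_rows", "body": {
  "fingers": [0,0,0,0,0,0,0,0,0,0],
  "offset": [
    [0.9,-0.95,0],
    [1.9,-1.9,0.1],
    [2.8,-2.9,0.3],
    [3.8,-3.9,0.5],
    [4.7,-4.8,0.8],
    [5.6,-5.8,1.1],
    [6.6,-6.8,1.4],
    [7.5,-7.7,1.7],
    [8.5,-8.7,2.0],
    [9.4,-9.65,2.0]
  ],
  "spin": [0.2,0.4,0.6,0.8,1.0,1.2,1.4,1.6,1.8,1.94]
}}

```text
t: 1.1
ee_pos: [0.3957, -0.1045, 0.1551]
eef_rot: [-3.142, 0.001, 0.039]
contact_force: [0.6, -0.1, 0.5]
grip_width: 0.0003
grasp_force: 0.0
```

```bash
python3 - <<'E'
from h import *
s=env.read_state(); print(s['t'],s['ee_pos'],s['eef_rot'],s['contact_force'],s['grip_width'])
c=env.camera_info('wrist'); print(np.round(c['extrinsics'],3).tolist(),c['vertical_fov'],c['k1'],c['cx'],c['cy'])
np.savez('w1.npz',E=c['extrinsics']); save('wrist','w1.png')
E
```

```text
1.1 [ 0.39569083 -0.10451983  0.15509361] [-3.14157805e+00  8.84934591e-04  3.85923846e-02] [ 0.59017409 -0.05188221  0.54517136] 0.00026312948190933294
[[0.039, 0.963, 0.265, 0.463], [-0.999, 0.037, 0.011, -0.102], [0.0, -0.265, 0.964, 0.297], [0.0, 0.0, 0.0, 1.0]] 63.71855784623129 -0.051891098069731995 315.4555556807687 197.31388865943944
```

View pics/w1.png

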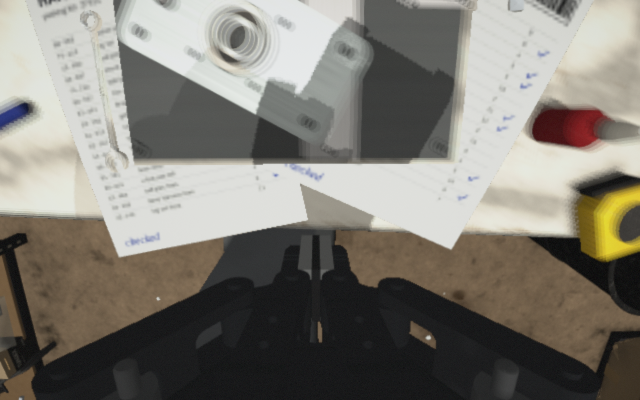

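The wrist view (a bit motion-blurred) shows the base's near corners at (133,163) and (450,160), and the plate's -y edge running from (118,45) to (320,148). I'll compare these with the predictions.

```bash
python3 - <<'E'
from geo import *
print('pred corners',proj('wrist',jw(-110,145,17)),proj('wrist',jw(-110,-145,17)))
dw=jw(15,85)[:2]
for th in(-2.04,-2.06): print(th,[np.round(proj('wrist',np.r_[R(th)@p+dw,.032])).tolist() for p in([-.0,-.045],[.125,-.045],[.155,.03])])
print('tip',atz('top',*cr(384,166),.026)); t=atz('top',*cr(384,166),.026)[:2]; print(R(jyaw).T@(t-[jx,jy]))
s=env.read_state();print(s['ee_pos'])
E
```

```text
pred corners [143.50860054 165.01191511] [468.8970829  167.30350825]
-2.04 [[168.0, 60.0], [307.0, 139.0], [388.0, 74.0]]
-2.06 [[167.0, 59.0], [305.0, 141.0], [387.0, 78.0]]
tip [ 0.58768587 -0.12320116  0.026     ]
[ 0.05867021 -0.04382734]
[ 0.3990153  -0.09592536  0.15451158]
```

Emit:
{"method": "play_rows", "body": {
  "fingers": [0,0,0,0,0,0,0,0,0,0],
  "offset": [
    [0.1,-0.35,0.3],
    [0.25,-0.74,0.6],
    [0.25,-0.74,1.0],
    [0.25,-0.74,1.5],
    [0.25,-0.74,2.0],
    [0.25,-0.74,2.4],
    [0.25,-0.74,2.8],
    [0.25,-0.74,3.1],
    [0.25,-0.74,3.2],
    [0.25,-0.74,3.2]
  ],
  "spin": [0,0,0,0,0,0,0,0,0,0]
}}

```text
t: 2.15
ee_pos: [0.4066, -0.077, 0.0296]
eef_rot: [-3.141, 0.003, 0.04]
contact_force: [0.3, 0.6, -0.5]
grip_width: -0.0007
grasp_force: 0.0
```

```bash
python3 - <<'E'
from h import *
s=env.read_state(); print(s['t'],s['ee_pos'],s['eef_rot'],s['contact_force'])
im=save('wrist','w2.png')
E
```

```text
2.15 [ 0.40664974 -0.07701115  0.02956881] [-3.1409126   0.00329309  0.03992084] [ 0.30264103  0.60074104 -0.5328843 ]
```

View pics/w2.png

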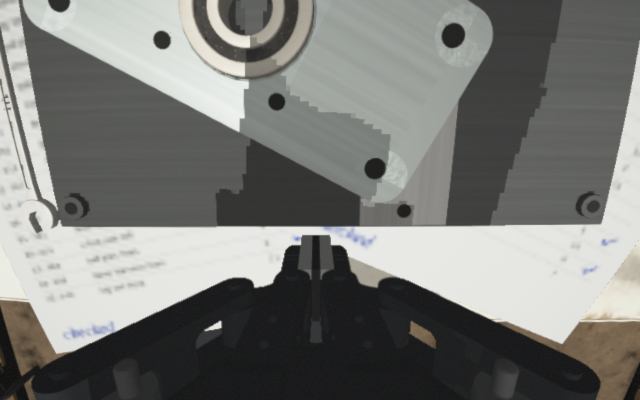

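The wrist view shows the shut finger tips at (316,237), just off the base's near edge. Base corners are at (62,226) and (603,224), and the plate's -y edge ends at its rounded corner near (390,203).

```bash
python3 - <<'E'
from geo import *
print('pred',proj('wrist',jw(-110,145,17)),proj('wrist',jw(-110,-145,17)))
a=atz('wrist',62,226,.017);b=atz('wrist',603,224,.017);print(a,b,(a-b)*1e3, jw(-110,0), (a+b)/2)
e=[atz('wrist',*p,.032) for p in((100,72),(240,130),(350,190))];print(e)
s=env.read_state(); print(s['t'],s['ee_pos'],s['contact_force'])
E
```

```text
pred [ 60.20314321 223.21882099] [603.45346588 221.60295596]
[0.40959215 0.05753754 0.017     ] [ 0.42211478 -0.23160234  0.017     ] [-1.25226277e+01  2.89139880e+02  2.77555756e-14] [ 0.4173027  -0.08659442  0.        ] [ 0.41585347 -0.0870324   0.017     ]
[array([0.48600081, 0.01629661, 0.032     ]), array([ 0.46364027, -0.04287131,  0.032     ]), array([ 0.43899658, -0.09181721,  0.032     ])]
2.2 [ 0.40669208 -0.07696634  0.02994992] [-1.21877717  0.59294212  0.09162105]
```

Emit:
{"method": "play_rows", "body": {
  "fingers": [0,0,0,0,0,0,0,0,0,0],
  "offset": [
    [0.1,0.05,0.12],
    [0.2,0.1,0.12],
    [0.3,0.15,0.12],
    [0.4,0.2,0.12],
    [0.5,0.26,0.12],
    [0.6,0.33,0.12],
    [0.7,0.4,0.12],
    [0.8,0.47,0.12],
    [0.9,0.54,0.12],
    [1.0,0.6,0.12]
  ],
  "spin": [0,0,0,0,0,0,0,0,0,0]
}}

```text
t: 3.2
ee_pos: [0.4468, -0.0997, 0.0246]
eef_rot: [-3.141, 0.005, 0.039]
contact_force: [-5.6, -1.3, 1.6]
grip_width: -0.0001
grasp_force: 2.4
```

Emit:
{"method": "play_rows", "body": {
  "fingers": [0,0,0,0,0,0,0,0,0,0],
  "offset": [
    [0.08,0.06,0],
    [0.16,0.12,0],
    [0.24,0.18,0],
    [0.32,0.24,0],
    [0.4,0.3,0],
    [0.48,0.34,0],
    [0.54,0.38,0],
    [0.58,0.4,0],
    [0.6,0.4,0],
    [0.6,0.4,0]
  ],
  "spin": [0,0,0,0,0,0,0,0,0,0]
}}

```text
t: 4.2
ee_pos: [0.4719, -0.1143, 0.0246]
eef_rot: [-3.141, 0.004, 0.04]
contact_force: [-3.6, -1.3, 2.2]
grip_width: -0.0
grasp_force: 1.7
```

```bash
cat > st.py <<'E'
from h import *
F=[];P=[]
for _ in range(6):
    s=env.read_state();F.append(s['contact_force']);P.append(s['ee_pos']);env.snapshot('top')
print(s['t'],np.round(P[0],4),np.round(P[-1],4),'F',np.round(np.mean(F,0),2),'sd',np.round(np.std(F,0),2))
E
python3 - <<'E'
exec(open('st.py').read())
im=env.snapshot('top')[148:278,230:420]; cv2.imwrite('pics/c2.png',cv2.resize(im[:,:,::-1],None,fx=4.2,fy=4.2,interpolation=cv2.INTER_CUBIC))
E
```

```text
4.45 [ 0.4719 -0.1143  0.0246] [ 0.4719 -0.1142  0.0246] F [-3.27 -1.32  1.61] sd [0.5  0.49 0.52]
```

View pics/c2.png

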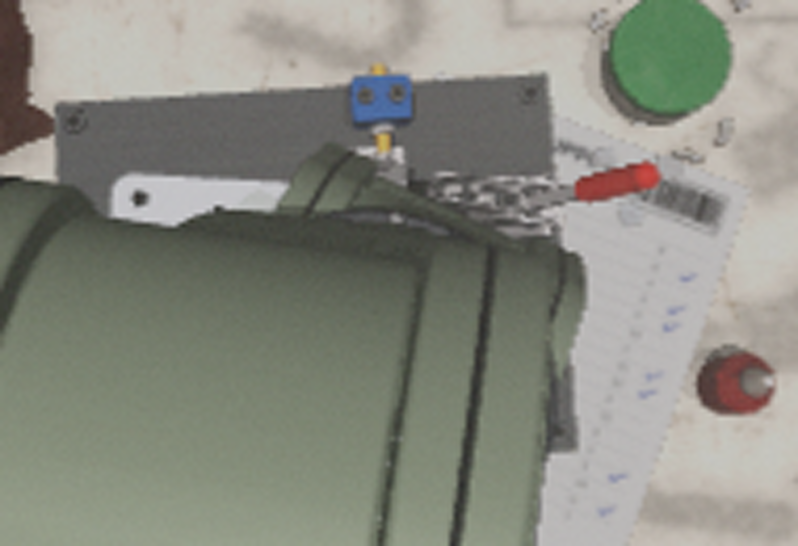

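The top view shows the arm covering the plate and nothing else disturbed. Next I move 5 mm closer and look with the wrist camera at the gap to the screw.

Emit:
{"method": "play_rows", "body": {
  "fingers": [0,0,0,0,0,0,0,0,0,0],
  "offset": [
    [0.015,0.005,0],
    [0.03,0.01,0],
    [0.045,0.015,0],
    [0.06,0.02,0],
    [0.075,0.025,0],
    [0.09,0.03,0],
    [0.105,0.035,0],
    [0.115,0.04,0],
    [0.125,0.04,0],
    [0.125,0.04,0]
  ],
  "spin": [0,0,0,0,0,0,0,0,0,0]
}}

```text
t: 5.55
ee_pos: [0.4769, -0.1157, 0.0245]
eef_rot: [-3.141, 0.004, 0.04]
contact_force: [-4.6, -2.5, 2.0]
grip_width: 0.0002
grasp_force: 2.1
```

```bash
python3 - <<'E'
exec(open('st.py').read())
from geo import *
im=save('wrist','w3.png')
for t in(53,60,67): print(t,proj('wrist',jw(t,-50,26)))
print(proj('wrist',jw(81,-50,50)))
E
```

```text
5.8 [ 0.4769 -0.1157  0.0245] [ 0.4769 -0.1156  0.0246] F [-4.56 -1.7   2.25] sd [0.2  0.58 0.34]
53 [359.5816763   11.69191871]
60 [360.01520383  -7.48200234]
67 [360.43638722 -26.97004826]
[ 371.52360183 -105.64552447]
```

View pics/w3.png

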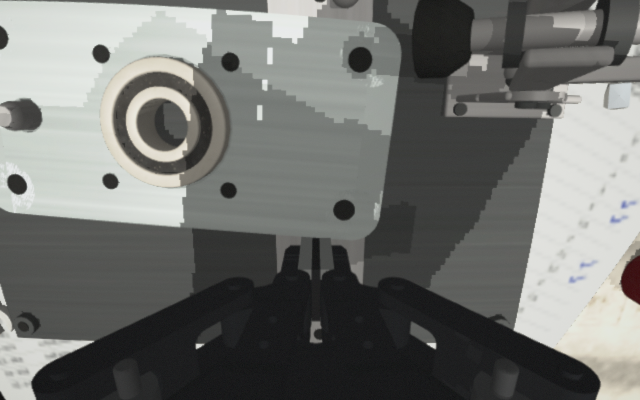

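```bash
python3 - <<'E'
from geo import *
i=cv2.imread('pics/w3.png')[0:60,270:440]; cv2.imwrite('pics/c3.png',cv2.resize(i,None,fx=4.5,fy=4.5,interpolation=cv2.INTER_CUBIC))
for u,v,z in((342,5,.020),(343,19,.032),(150,10,.032),(343,8,.026)): print((R(jyaw).T@(atz('wrist',u,v,z)[:2]-[jx,jy])*1e3).round(1))
E
```

```text
[ 57.1 -43.4]
[ 48.8 -43. ]
[53.2 31.3]
[ 54.3 -43.4]
```

View pics/c3.png

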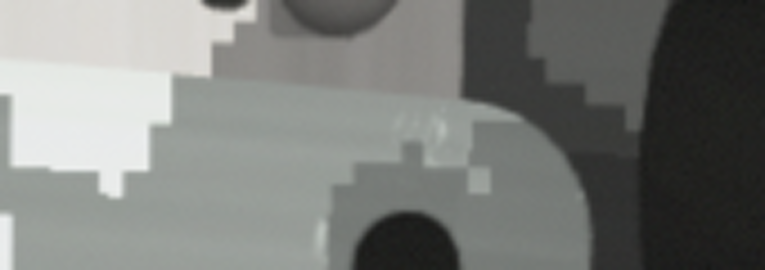

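The enlarged view shows the dome's tip at about (345,8) and the plate edge there at v≈20, so the gap is about 6 mm and contact should come about 5 mm ahead. I advance 3 mm, then creep.

Emit:
{"method": "play_rows", "body": {
  "fingers": [0,0,0,0,0,0,0,0,0,0],
  "offset": [
    [0.01,0,0],
    [0.02,0,0],
    [0.03,0,0],
    [0.04,0,0],
    [0.05,0,0],
    [0.06,0,0],
    [0.065,0,0],
    [0.07,0,0],
    [0.075,0,0],
    [0.075,0,0]
  ],
  "spin": [0,0,0,0,0,0,0,0,0,0]
}}

```text
t: 6.9
ee_pos: [0.4798, -0.1157, 0.0245]
eef_rot: [-3.141, 0.004, 0.04]
contact_force: [-4.3, -4.0, 1.1]
grip_width: -0.0001
grasp_force: 2.3
```

```bash
python3 st.py
```

```text
7.15 [ 0.4798 -0.1157  0.0245] [ 0.4798 -0.1157  0.0245] F [-4.34 -3.16  1.23] sd [0.45 0.45 0.48]
```

Emit:
{"method": "play_rows", "body": {
  "fingers": [0,0,0,0,0,0,0,0,0,0],
  "offset": [
    [0.003,0,0],
    [0.006,0,0],
    [0.01,0,0],
    [0.013,0,0],
    [0.016,0,0],
    [0.02,0,0],
    [0.023,0,0],
    [0.025,0,0],
    [0.025,0,0],
    [0.025,0,0]
  ],
  "spin": [0,0,0,0,0,0,0,0,0,0]
}}

```text
t: 8.2
ee_pos: [0.4808, -0.1157, 0.0245]
eef_rot: [-3.141, 0.004, 0.04]
contact_force: [-4.9, -2.4, 0.6]
grip_width: -0.0001
grasp_force: 2.3
```

```bash
python3 st.py
```

```text
8.45 [ 0.4808 -0.1157  0.0245] [ 0.4808 -0.1157  0.0245] F [-4.59 -3.04  1.22] sd [0.36 0.74 0.36]
```

Emit:
{"method": "play_rows", "body": {
  "fingers": [0,0,0,0,0,0,0,0,0,0],
  "offset": [
    [0.003,0,0],
    [0.006,0,0],
    [0.01,0,0],
    [0.013,0,0],
    [0.016,0,0],
    [0.02,0,0],
    [0.023,0,0],
    [0.025,0,0],
    [0.025,0,0],
    [0.025,0,0]
  ],
  "spin": [0,0,0,0,0,0,0,0,0,0]
}}

```text
t: 9.5
ee_pos: [0.4818, -0.1156, 0.0245]
eef_rot: [-3.141, 0.004, 0.04]
contact_force: [-4.9, -2.7, 0.5]
grip_width: -0.0005
grasp_force: 2.3
```

```bash
python3 st.py
```

```text
9.75 [ 0.4818 -0.1156  0.0245] [ 0.4818 -0.1156  0.0245] F [-4.72 -2.75  1.01] sd [0.24 0.44 0.59]
```

Emit:
{"method": "play_rows", "body": {
  "fingers": [0,0,0,0,0,0,0,0,0,0],
  "offset": [
    [0.003,0,0],
    [0.006,0,0],
    [0.01,0,0],
    [0.013,0,0],
    [0.016,0,0],
    [0.02,0,0],
    [0.023,0,0],
    [0.025,0,0],
    [0.025,0,0],
    [0.025,0,0]
  ],
  "spin": [0,0,0,0,0,0,0,0,0,0]
}}

```text
t: 10.8
ee_pos: [0.4828, -0.1156, 0.0245]
eef_rot: [-3.141, 0.004, 0.04]
contact_force: [-5.2, -3.6, 2.0]
grip_width: -0.0002
grasp_force: 2.5
```

Emit:
{"method": "play_rows", "body": {
  "fingers": [0,0,0,0,0,0,0,0,0,0],
  "offset": [
    [0.003,0,0],
    [0.006,0,0],
    [0.01,0,0],
    [0.013,0,0],
    [0.016,0,0],
    [0.02,0,0],
    [0.023,0,0],
    [0.025,0,0],
    [0.025,0,0],
    [0.025,0,0]
  ],
  "spin": [0,0,0,0,0,0,0,0,0,0]
}}

```text
t: 11.8
ee_pos: [0.483, -0.1157, 0.0244]
eef_rot: [-3.141, 0.005, 0.039]
contact_force: [-9.5, -4.6, 3.3]
grip_width: -0.0001
grasp_force: 4.6
```

Stop felt: the TCP stalled at x 0.483 and the force rose from about 4.8 to 9.5 N. I'll add a little more.

```bash
python3 st.py
```

```text
12.05 [ 0.483  -0.1157  0.0244] [ 0.4831 -0.1157  0.0244] F [-8.97 -3.91  3.83] sd [0.5  0.47 0.45]
```

Emit:
{"method": "play_rows", "body": {
  "fingers": [0,0,0,0,0,0,0,0,0,0],
  "offset": [
    [0.002,0,0],
    [0.004,0,0],
    [0.006,0,0],
    [0.008,0,0],
    [0.01,0,0],
    [0.012,0,0],
    [0.012,0,0],
    [0.012,0,0],
    [0.012,0,0],
    [0.012,0,0]
  ],
  "spin": [0,0,0,0,0,0,0,0,0,0]
}}

```text
t: 13.1
ee_pos: [0.4831, -0.1157, 0.0244]
eef_rot: [-3.141, 0.006, 0.039]
contact_force: [-11.2, -3.9, 4.8]
grip_width: 0.0003
grasp_force: 5.7
```

```bash
python3 st.py
```

```text
13.35 [ 0.4831 -0.1157  0.0244] [ 0.4831 -0.1157  0.0244] F [-11.07  -4.32   5.17] sd [0.4  0.33 0.55]
```

Emit:
{"method": "play_rows", "body": {
  "fingers": [0,0,0,0,0,0,0,0,0,0],
  "offset": [
    [0.001,0,0],
    [0.002,0,0],
    [0.003,0,0],
    [0.004,0,0],
    [0.005,0,0],
    [0.005,0,0],
    [0.005,0,0],
    [0.005,0,0],
    [0.005,0,0],
    [0.005,0,0]
  ],
  "spin": [0,0,0,0,0,0,0,0,0,0]
}}

```text
t: 14.4
ee_pos: [0.4832, -0.1157, 0.0244]
eef_rot: [-3.141, 0.006, 0.039]
contact_force: [-12.6, -4.4, 5.6]
grip_width: -0.0
grasp_force: 6.1
```

```bash
python3 st.py
```

```text
14.65 [ 0.4832 -0.1157  0.0244] [ 0.4832 -0.1157  0.0244] F [-12.09  -5.11   5.91] sd [0.52 0.41 0.31]
```

Emit:
{"method": "play_rows", "body": {
  "fingers": [0,0,0,0,0,0,0,0,0,0],
  "offset": [
    [-0.03,0,0],
    [-0.1,0,0],
    [-0.3,0,0],
    [-0.55,0,0],
    [-0.75,0,-0.3],
    [-0.75,0,-1.2],
    [-0.75,0,-2.2],
    [-0.75,0,-3.2],
    [-0.75,0,-4.0],
    [-0.75,0,-4.4]
  ],
  "spin": [0,0,0,0,0,0,0,0,0,0]
}}

```text
t: 15.7
ee_pos: [0.4554, -0.1167, 0.2039]
eef_rot: [-3.141, -0.0, 0.04]
contact_force: [0.2, 0.3, -0.7]
grip_width: -0.0
grasp_force: 0.0
```

Emit:
{"method": "play_rows", "body": {
  "fingers": [0,0,0,0,0,0,0,0,0,0],
  "offset": [
    [0.2,0.4,-0.1],
    [0.5,0.9,-0.1],
    [0.8,1.4,-0.1],
    [1.1,1.9,-0.1],
    [1.4,2.4,-0.1],
    [1.6,2.8,-0.1],
    [1.6,3.0,-0.1],
    [1.6,3.0,-0.1],
    [1.6,3.0,-0.1],
    [1.6,3.0,-0.1]
  ],
  "spin": [0,0,0,0,0,0,0,0,0,0]
}}

```text
t: 16.7
ee_pos: [0.5239, -0.2331, 0.2046]
eef_rot: [-3.14, 0.003, 0.041]
contact_force: [-0.0, -0.5, -0.5]
grip_width: 0.0002
grasp_force: 0.0
```

```bash
python3 - <<'E'
exec(open('st.py').read())
from geo import *
im=save('wrist','w4.png')
for n,p in(('grip',(30,-173.9,99)),('end',(30,-185.9,118.8)),('axle',(30,-132,31)),('tip',(54,-50,26)),('TR',(110,-145,17)),('BR',(-110,-145,17))): print(n,proj('wrist',jw(*p)))
E
```

```text
16.95 [ 0.5239 -0.2331  0.2046] [ 0.524  -0.2337  0.2043] F [-0.02 -0.11  0.11] sd [0.28 0.49 0.59]
grip [343.68868896 145.29741546]
end [363.03104617 148.42997855]
axle [294.54673228 137.55225635]
tip [210.15293551 112.71627627]
TR [307.625641    51.68709074]
BR [309.32916817 262.1522449 ]
```

View pics/w4.png

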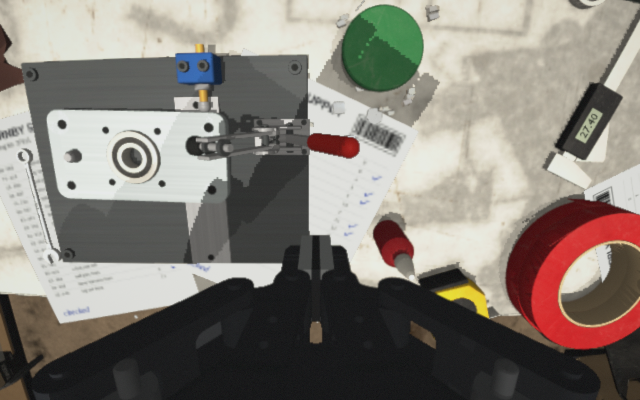

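The wrist view shows the plate's edge meeting the screw at about (206,112). The red handle runs from (308,140) to its end at about (352,147), some 5 mm nearer +y than predicted. I go above the handle, then press along its arc.

Emit:
{"method": "play_rows", "body": {
  "fingers": [0,0,0,0,0,0,0,0,0,0],
  "offset": [
    [0.25,0,0],
    [0.5,0,0],
    [0.75,0.02,0.2],
    [1.0,0.05,0.5],
    [1.0,0.05,0.9],
    [1.0,0.05,1.3],
    [1.0,0.05,1.7],
    [1.0,0.05,2.0],
    [1.0,0.05,2.1],
    [1.0,0.05,2.1]
  ],
  "spin": [0,0,0,0,0,0,0,0,0,0]
}}

```text
t: 18.05
ee_pos: [0.5636, -0.2343, 0.1196]
eef_rot: [-3.14, 0.004, 0.04]
contact_force: [0.6, -0.3, 0.7]
grip_width: 0.0003
grasp_force: 0.0
```

Emit:
{"method": "play_rows", "body": {
  "fingers": [0,0,0,0,0,0,0,0,0,0],
  "offset": [
    [0,0,0.1],
    [0,0,0.2],
    [0,0,0.3],
    [0,0,0.41],
    [0.0,0.09,0.48],
    [0,0.18,0.54],
    [0,0.28,0.6],
    [0,0.37,0.65],
    [0,0.45,0.72],
    [0,0.52,0.79]
  ],
  "spin": [0,0,0,0,0,0,0,0,0,0]
}}

```text
t: 19.05
ee_pos: [0.5645, -0.2556, 0.0883]
eef_rot: [-3.141, 0.003, 0.04]
contact_force: [0.2, 0.8, 1.3]
grip_width: 0.0002
grasp_force: 0.5
```

```bash
python3 st.py
```

```text
19.3 [ 0.5645 -0.2556  0.0883] [ 0.5645 -0.255   0.0885] F [ 0.3  -0.19 -0.02] sd [0.36 0.5  0.69]
```

Emit:
{"method": "play_rows", "body": {
  "fingers": [0,0,0,0,0,0,0,0,0,0],
  "offset": [
    [0,0.07,0.07],
    [0,0.13,0.14],
    [0,0.2,0.22],
    [0,0.26,0.3],
    [0,0.31,0.38],
    [0,0.36,0.47],
    [0,0.4,0.56],
    [0,0.45,0.66],
    [0,0.49,0.75],
    [0,0.52,0.84]
  ],
  "spin": [0,0,0,0,0,0,0,0,0,0]
}}

```text
t: 20.35
ee_pos: [0.5652, -0.2759, 0.0546]
eef_rot: [-3.141, 0.004, 0.04]
contact_force: [0.0, 1.5, 3.3]
grip_width: 0.0002
grasp_force: 1.5
```

```bash
python3 - <<'E'
exec(open('st.py').read())
im=save('side','s2.png')[120:230,200:420]; cv2.imwrite('pics/c4.png',cv2.resize(im[:,:,::-1],None,fx=3.6,fy=3.6,interpolation=cv2.INTER_CUBIC))
E
```

```text
20.6 [ 0.5652 -0.2759  0.0546] [ 0.5651 -0.2758  0.0548] F [0.36 0.24 0.8 ] sd [0.66 0.66 1.5 ]
```

View pics/c4.png

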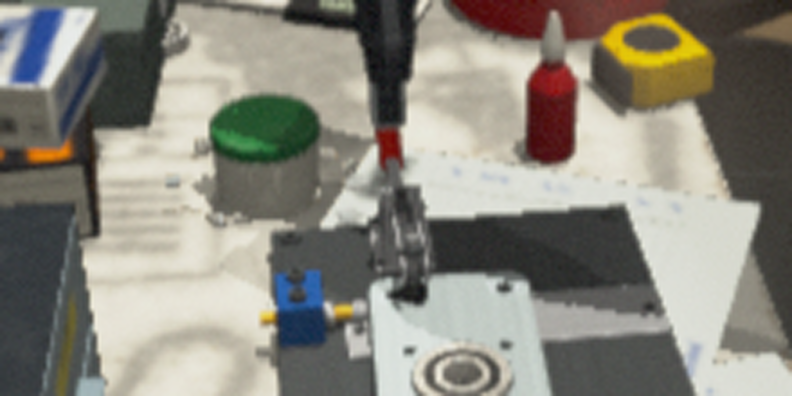

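The side view shows the finger pressing the red handle, which is nearly down. The foot is just over the plate's end, and the plate is on the screw. I continue slowly.

Emit:
{"method": "play_rows", "body": {
  "fingers": [0,0,0,0,0,0,0,0,0,0],
  "offset": [
    [0,0.01,0.03],
    [0,0.02,0.06],
    [0,0.02,0.09],
    [0,0.03,0.12],
    [0,0.03,0.15],
    [0,0.04,0.18],
    [0,0.04,0.2],
    [0,0.05,0.22],
    [0,0.05,0.24],
    [0,0.05,0.24]
  ],
  "spin": [0,0,0,0,0,0,0,0,0,0]
}}

```text
t: 21.7
ee_pos: [0.5651, -0.2777, 0.0451]
eef_rot: [-3.14, 0.004, 0.04]
contact_force: [-0.2, -0.5, 0.5]
grip_width: -0.0004
grasp_force: 0.0
```

```bash
python3 st.py
```

```text
21.95 [ 0.5651 -0.2777  0.0451] [ 0.5652 -0.2778  0.0453] F [0.22 0.12 0.33] sd [0.42 0.4  0.44]
```

Emit:
{"method": "play_rows", "body": {
  "fingers": [0,0,0,0,0,0,0,0,0,0],
  "offset": [
    [0,0,0.02],
    [0,0,0.03],
    [0,0,0.04],
    [0,0,0.05],
    [0,0,0.06],
    [0,0,0.07],
    [0,0,0.08],
    [0,0,0.08],
    [0,0,0.08],
    [0,0,0.08]
  ],
  "spin": [0,0,0,0,0,0,0,0,0,0]
}}

```text
t: 23.0
ee_pos: [0.5655, -0.2781, 0.0436]
eef_rot: [-3.141, 0.002, 0.04]
contact_force: [-6.0, 4.1, 26.4]
grip_width: 0.0
grasp_force: 13.6
```

```bash
python3 st.py
```

```text
23.25 [ 0.5655 -0.2781  0.0436] [ 0.5655 -0.278   0.0436] F [-6.38  3.63 26.87] sd [0.62 0.56 0.28]
```

The handle is hard against its stop (27 N). I lift off straight up and look.

Emit:
{"method": "play_rows", "body": {
  "fingers": [0,0,0,0,0,0,0,0,0,0],
  "offset": [
    [0,0,-0.1],
    [0,0,-0.3],
    [0,0,-0.7],
    [0,0,-1.2],
    [0,0,-1.8],
    [0,0,-2.5],
    [0,0,-3.2],
    [0,0,-3.8],
    [-0.5,0,-4.0],
    [-1.0,0,-4.0]
  ],
  "spin": [0,0,0,0,0,0,0,0,0,0]
}}

```text
t: 24.3
ee_pos: [0.5257, -0.2797, 0.2044]
eef_rot: [3.141, 0.001, 0.04]
contact_force: [0.5, -0.8, -1.3]
grip_width: 0.0004
grasp_force: 0.0
```

```bash
python3 - <<'E'
exec(open('st.py').read())
im=env.snapshot('wrist')[0:290,0:440]; cv2.imwrite('pics/w5.png',cv2.resize(im[:,:,::-1],None,fx=1.8,fy=1.8,interpolation=cv2.INTER_CUBIC))
E
```

```text
24.55 [ 0.5257 -0.2797  0.2044] [ 0.5263 -0.2794  0.2028] F [-0.36 -0.38 -0.22] sd [1.53 0.79 0.86]
```

View pics/w5.png

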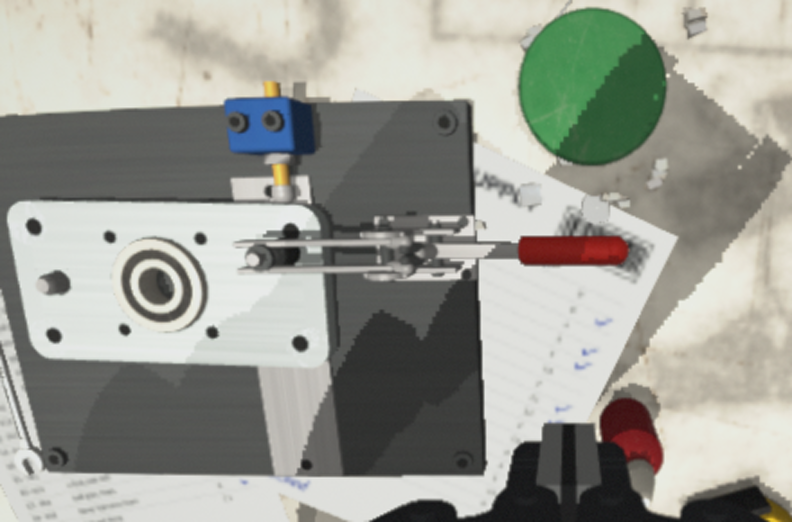

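The view shows the handle flat at (575,250), the clamp arm level with its foot on the plate at (262,255), and the plate's edge on the screw at (282,200). The tub and bottle are standing untouched.

```bash
python3 -c "
from plant import env
print(env.job_done())"
```

```text
the job is handed in; nothing more can be done
None
```

The job is handed in at about 25 s of the 64 s allowed: the plate was pressed on the stop screw with an estimated 6 to 10 N (12 N at the finger), the toggle clamp is closed hard on its own stop with its foot on the plate, and nothing else was touched.

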